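# Step the module tray under the inspection pointer

### The job

Two of the car modules lying in the sliding tray have to be photographed by the small inspection camera above it. Slide the tray by its knob until the pointer stands over the middle of the round module and keep it still there for a good second, then step it on to the middle of the square module and leave the tray standing there, knob released. Leave all modules lying in their pockets and the other things on the bench where they are.

Things in the scene. Friction and masses are not known exactly. Their poses are not given: they have to be found in the camera images.
- pointer_tip (a point): tip of the fixed steel pin pointing straight down, 10 mm thick, 90 mm above the bench, clear of the modules. Above it a black camera barrel (26 mm thick) hangs at the end of a thin level arm (156 to 174 mm above the bench) from a 24 mm post beyond the far left corner of the slide base. The stand is fixed; it does not follow the tray and is not aligned with its middle
- tray_centre (a point): middle of the tray floor, 45 mm above the bench. Aluminium tray, 164 mm square, walls 4 mm thick, 20 mm high (rims 61 mm above the bench), a cross of walls making four 76 mm pockets with middles at +-40 mm in x and y. It rides on two crossed slides: moves level in x and y, does not turn. x along the upper slide (knob at -x), y along the lower slide, z up
- knob_top (a point): middle of the top of the tray's black upright round knob, 28 mm diameter, 42 mm tall, top 91 mm above the bench, on a 50 mm wide tongue (top 49 mm above the bench) that sticks out of the tray towards the robot; 135 mm from the tray's middle along its -x. Pushing takes a few newtons; the tray stays where it is left
- carrier (a joint): upper slide, metres, -0.07 to 0.07: grows as the tray moves along its +x (away from the robot); 0 where the tray is central on its base
- saddle (a joint): lower slide, metres, -0.07 to 0.07: grows as the tray and upper slide move along +y (to the left); 0 where the tray is central on its base (300 x 320 x 14 mm grey plate)
- round_module: black round disc-shaped car module, 60 mm diameter, 22 mm tall, a 10 mm steel stud 3 mm high at its middle; loose in one of the four tray pockets. Origin: middle of its underside, z up
- square_module: black square car module, 58 x 58 x 22 mm, a 10 mm steel stud 3 mm high at its middle; loose in one of the pockets. Origin: middle of its underside, z up
- oblong_module: black oblong module, 62 x 30 x 22 mm, with the same stud, in another pocket; not wanted now. Origin: middle of its underside
- angle_module: black L-shaped module, 58 x 58 mm overall with 20 mm wide legs, 22 mm tall, no stud, in another pocket; not wanted now. Origin: middle of the underside of its 58 mm square
- wrench: steel wrench 180 mm long lying on the bench to the right of the base plate (bystander)
- screwdriver: screwdriver 190 mm long lying on the bench to the left of the base plate (bystander)
- jar: glass jar, 64 mm diameter, 85 mm tall, on the bench at the near right of the base plate (bystander)
- spray_can: white spray can, 60 mm diameter, 190 mm tall, on the right of the bench (bystander)
- tape_roll: black roll of tape, 100 mm diameter, 40 mm tall, lying at the right near the robot (bystander)
- mug: white mug, 80 mm diameter, 90 mm tall, on the left of the bench (bystander)

How it is judged (in metres and radians):
On the way:
1. the round module's middle is under the pointer (within 8 mm, seen from above) and stays still there for 0.8 s (horizontal distance between round_module and pointer_tip below 0.008 m and linear speed of round_module below 0.01 m/s), for 0.8 s.
At the end, for the whole second after the job is handed in: The square module's middle is under the pointer within 8 mm seen from above and at rest, all four modules still lie in their tray pockets (raised less than 12 mm), and no other loose thing has shifted by 30 mm or more (horizontal distance between square_module and pointer_tip below 0.008 m and linear speed of square_module below 0.01 m/s and z of each of round_module, square_module, oblong_module, angle_module in the frame of tray_centre below 0.012 m and distance of each of wrench, screwdriver, jar, spray_can, tape_roll, mug from where it was at the start of the episode below 0.03 m); the robot touches nothing.
It fails at once if a module is lifted more than 12 mm off the tray floor (z of any of round_module, square_module, oblong_module, angle_module in the frame of tray_centre above 0.012 m).
It fails at once if one of the other loose things on the bench is shifted by more than 30 mm (distance of any of wrench, screwdriver, jar, spray_can, tape_roll, mug from where it was at the start of the episode above 0.03 m).
It also fails if it takes over 40 s, if anything falls off the work surface, if the arm or the gripper's body presses on something with over 40 N, if the wrist force passes 120 N, or if a joint passes its speed limit or range.

### The arm

A 6-joint arm with a two-finger parallel gripper is mounted at the origin on the work surface. World frame = base frame: x ahead of the robot, y to its left, z up, the work surface at z = 0. Lengths are in mm, angles in degrees, forces in N, time in s.
With the tool pointing down it reaches from about 350 to 850 mm from the base axis. Payload 8.1 kg.
Tool frame: the origin (TCP) lies midway between the tips of the shut fingers; the grasp point (between the pads) lies 19 mm behind it; z points along the fingers, y is the line along which they close (so a half turn about z gives the same grasp; the last joint's range is limited). The gripper opens to 85 mm and grips with 20 to 120 N. Pads are 22 mm wide; open, the fingers measure 114 mm over their backs; the gripper's body (76 mm by 85 mm) begins 54 mm behind the grasp point. The pads swing forward as they close: fully open they stand 13 mm farther back than shut.
Start: joints at [-77.258, 7.471, 85.268, -0, 87.261, -4.893], TCP at [181.798, -571.8, 231.292] pointing down, gripper open.
Joint ranges: [-169.43, 169.43], [-51.17, 129.36], [1.28, 143.12], [-76.62, 256.62], [0, 156.53], [-152.29, 152.29]. Speed limits (degrees/s): [136.94, 136.94, 159.86, 180, 180, 180].

### API

Orientations are given as [roll, pitch, yaw] about the fixed x, y, z axes, in that order (R = Rz(yaw) Ry(pitch) Rx(roll)).
In Python, from bench import r gives the robot as it stands. The module is installed in compiled form; this text tells all that it offers.
- The arm moves only by the tool jog_arm, never from a script. Its argument "rows" is a list of rows, each a list of 2 entries, a list of its own where there are three numbers: the shift along the tool's x, y, z in mm, then the turn, a rotation vector about the tool's x, y, z in rad. A call has 1 to 10 rows; each row is the pose to reach, as a shift and turn from the pose commanded when the call began, along the tool's axes at that moment; what a row does not reach only later rows make up. A row lasts 1/10 s, in which the tool goes at most 50 mm and 8.59 degrees, less where a joint would pass 70% of its speed; a pose out of reach is approached as far as the arm can. A call with a gripper value outside its range is refused whole. "grip" is the finger opening in mm, from 0 to 85.4, set as the call begins (left out, the last holds). The fingers move at their own pace and stop on an object; "force" is the grip in N (left out, the last holds). Time passes only in rows, so rows that repeat a pose let the fingers close. It gives the time, the measured TCP pose, the force, the opening and the grip force at its end, in the units of the state.
- r.sense(): the state, without advancing time (a new reading comes with each control period).
- r.snapshot(name): name is "scene" or "side" or "wrist"; returns (picture, depth): 480x640x3 uint8, blue, green, red; 480x640 float32, mm along the optical axis (not along the pixel's ray), 0 where there is no reading.
- r.camera_params(name): a dict with "fx", "fy", "cx", "cy" (pixels), "pose" (4x4, takes a point from camera to world coordinates); the wrist camera has in their place "tool_from_camera" (4x4, takes a point from camera to tool coordinates, whose origin is the TCP and whose axes are the flange's). Camera axes: x right, y down, z forward; pixel columns grow to the right and rows downward; lengths in mm; the calibration is good to about 2 mm. A picture is of the moment at which its call begins: read the wrist's pose just before it. camera_params takes no time and is no camera call.
- r.hand_in(): hands the job in; it is judged then, once.
The state is a dict: "time": time; "joint_pos": joint angles; "qd": joint speeds; "joint_efforts": joint torques, N m; "tool_pos": TCP position; "tcp_rot": TCP orientation; "ft_force": force on the tool from outside, world axes, zero at the start; "wrist_torque": the same for the moment, N m; "finger_gap": finger opening in mm; "grip_force": force on a finger pad.
Only numpy, scipy, OpenCV 4.12 (cv2) and the standard library are available. Lean on these libraries where they do the work, as an engineer would, in place of code of your own. Each camera call takes 0.05 s, during which the arm holds its last target. There are 200 camera calls.

## Working session

There is one attempt and no reset: what is moved stays moved. The work goes in short steps, Python scripts to look and compute and a tool call to move; the robot and the scene stay as the last step left them, time stands still between calls to the robot, and variables do not carry over. Pictures are saved under pics/ and viewed, at most 10 in all, crops included, and the job is handed in when it is done.

Besides the shell and the picture viewer there is one more tool, called by a JSON object that holds its "method" and its "body", one argument or row to a line. jog_arm: Moves the arm, as the interface text tells. Its arguments: {"type":"object","properties":{"rows":{"type":"array"},"grip":{"type":"number"},"force":{"type":"number"}},"required":["rows"]}

```bash
mkdir -p pics; python3 - <<'E'
from bench import r
import cv2,numpy as np
for n in("scene","side"):
    p,d=r.snapshot(n);cv2.imwrite(f"pics/{n}0.png",p);np.save(f"pics/{n}0.npy",d)
    c=r.camera_params(n);print(n,c["fx"],c["cx"],c["cy"],np.round(c["pose"],3).tolist())
s=r.sense();print(s["time"],s["tool_pos"],s["tcp_rot"])
E
```

```text
scene 439.7341936847627 318.09456548356997 242.09887260240922 [[-0.685, 0.395, -0.613, 1231.799], [0.729, 0.359, -0.583, 696.6], [-0.01, -0.846, -0.534, 679.203], [0.0, 0.0, 0.0, 1.0]]
side 477.81440617768624 319.53225851075365 231.12897704100064 [[-0.998, -0.038, 0.059, 472.591], [-0.07, 0.557, -0.828, 1176.639], [-0.001, -0.83, -0.558, 869.171], [0.0, 0.0, 0.0, 1.0]]
0.1 [ 181.69274221 -571.30707737  230.35901961] [-1.79903919e+02 -7.19319547e-03  1.76374803e+01]
```

View pics/scene0.png

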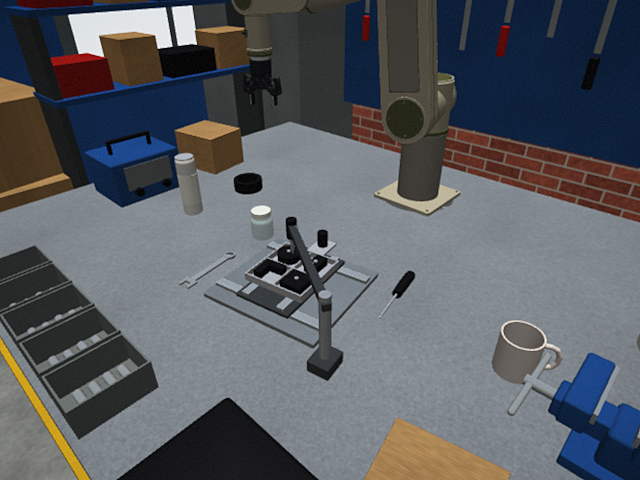

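View pics/side0.png

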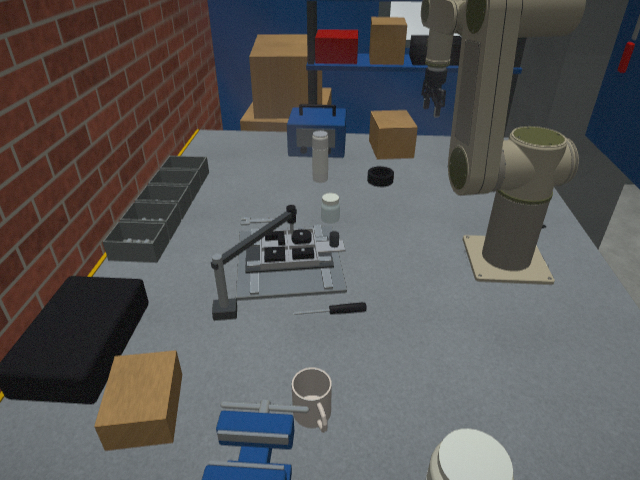

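The scene view shows the knob top at about (323,233), the pointer and barrel at about (291,230), and the tray centred near (292,272). In the side view the knob is at (334,235) and the barrel at (291,212). I'll locate these roughly and zoom in.

```bash
cat > h.py <<'E'
import numpy as np,cv2
from bench import r
def pt(n,u,v,z=None,d=None):
    c=r.camera_params(n);P=np.array(c["pose"]);k=np.array([(u-c["cx"])/c["fx"],(v-c["cy"])/c["fy"],1.])
    if z is None: return P[:3,:3]@(k*d)+P[:3,3]
    w=P[:3,:3]@k; return P[:3,3]+w*(z-P[2,3])/w[2]
E
python3 - <<'E'
from h import *
print("knob",pt("scene",323,232,91).round(),pt("side",334,234,91).round())
a=cv2.imread("pics/scene0.png")[205:325,235:345];b=cv2.imread("pics/side0.png")[195:305,230:350]
cv2.imwrite("pics/a.png",cv2.resize(a,None,fx=5,fy=5,interpolation=cv2.INTER_CUBIC))
cv2.imwrite("pics/b.png",cv2.resize(b,None,fx=5,fy=5,interpolation=cv2.INTER_CUBIC))
c=r.camera_params("wrist");print(c)
E
```

```text
knob [512.  30.  91.] [512.  34.  91.]
{'fx': 378.07285332377535, 'fy': 378.07285332377535, 'cx': 318.64757897618193, 'cy': 230.43933730832634, 'tool_from_camera': array([[ 2.79433734e-04, -9.49276182e-01, -3.14443399e-01,
         8.02155539e+01],
       [ 9.99999920e-01,  1.74814001e-04,  3.60913741e-04,
         1.49589298e+00],
       [-2.87637710e-04, -3.14443475e-01,  9.49276155e-01,
        -1.42965656e+02],
       [ 0.00000000e+00,  0.00000000e+00,  0.00000000e+00,
         1.00000000e+00]])}
```

View pics/a.png

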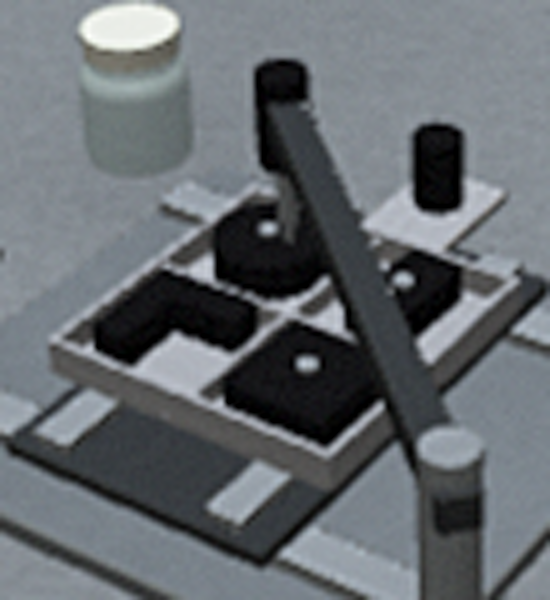

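View pics/b.png

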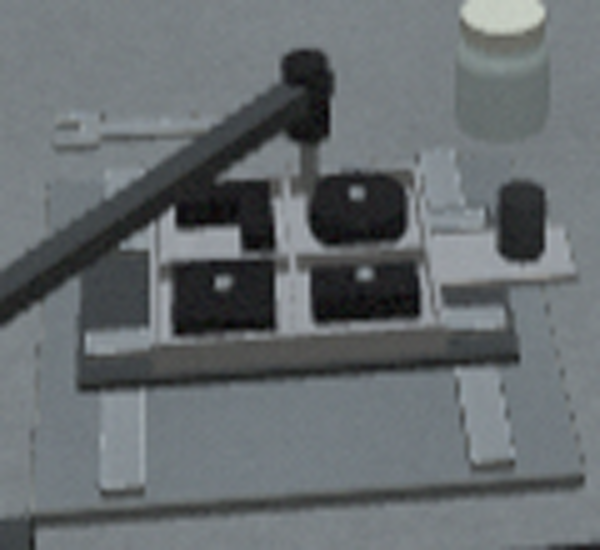

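Far-left is the square module, near-right the round one, near-left the oblong and far-right the L. In crop a, the studs are at (268,229) round and (307,363) square, with the pin tip at about (290,240). In crop b they are at (357,192), (223,283) and about (308,186).

```bash
python3 - <<'E'
from h import *
A={"round":(268,229,70),"square":(307,363,70),"obl":(403,279,70),"tip":(290,240,90),"knob":(438,132,91),"cornFR":(53,345,61),"cornFL":(333,465,61),"cornNL":(519,265,61)}
B={"round":(357,192,70),"square":(223,283,70),"obl":(364,273,70),"tip":(308,187,90),"knob":(522,187,91),"cornFL":(157,338,61),"cornNL":(443,320,61)}
for k,(x,y,z) in A.items(): print(k,"scene",pt("scene",x/5+234.6,y/5+204.6,z).round(1), "side",pt("side",B[k][0]/5+229.6,B[k][1]/5+194.6,z).round(1) if k in B else "")
E
```

```text
round scene [611.5   2.3  70. ] side [611.    4.4  70. ]
square scene [676.9  97.4  70. ] side [677.1 100.6  70. ]
obl scene [597.7  83.2  70. ] side [598.6  85.7  70. ]
tip scene [631.3  40.   90. ] side [636.5  30.5  90. ]
knob scene [509.3  24.9  91. ] side [512.   23.5  91. ]
cornFR scene [740.2 -10.6  61. ] side 
cornFL scene [713.2 150.4  61. ] side [708.2 141.9  61. ]
cornNL scene [540.4 108.4  61. ] side [551.6 114.8  61. ]
```

{"method": "jog_arm", "body": {
  "rows": [
    [[480, -458, -20], [0, 0, -1.5]],
    [[480, -458, -20], [0, 0, -1.5]],
    [[480, -458, -20], [0, 0, -1.5]],
    [[480, -458, -20], [0, 0, -1.5]],
    [[480, -458, -20], [0, 0, -1.5]],
    [[480, -458, -20], [0, 0, -1.5]],
    [[480, -458, -20], [0, 0, -1.5]],
    [[480, -458, -20], [0, 0, -1.5]],
    [[480, -458, -20], [0, 0, -1.5]],
    [[480, -458, -20], [0, 0, -1.5]]
  ],
  "grip": 60
}}

```text
time: 1.1
tool_pos: [422.2, -131.4, 246.3]
tcp_rot: [180.0, 0.0, 103.9]
ft_force: [0.8, -0.3, 0.4]
finger_gap: 60.2
grip_force: 0.0
```

{"method": "jog_arm", "body": {
  "rows": [
    [[119, 109, 0], [0, 0, -1.52]],
    [[119, 109, 0], [0, 0, -1.52]],
    [[119, 109, 0], [0, 0, -1.52]],
    [[119, 109, 0], [0, 0, -1.52]],
    [[119, 109, 0], [0, 0, -1.52]],
    [[119, 109, 0], [0, 0, -1.52]],
    [[119, 109, 0], [0, 0, -1.52]],
    [[119, 109, 0], [0, 0, -1.52]],
    [[119, 109, 0], [0, 0, -1.52]],
    [[119, 109, 0], [0, 0, -1.52]]
  ]
}}

```text
time: 2.1
tool_pos: [499.6, 7.9, 245.8]
tcp_rot: [180.0, -0.1, -170.1]
ft_force: [-0.3, 0.3, 0.5]
finger_gap: 60.0
grip_force: 0.0
```

{"method": "jog_arm", "body": {
  "rows": [
    [[0, 0, 0], [0, 0, 0]],
    [[0, 0, 0], [0, 0, 0]],
    [[0, 0, 0], [0, 0, 0]]
  ]
}}

```text
time: 2.4
tool_pos: [499.8, 7.8, 246.2]
tcp_rot: [180.0, -0.0, -170.7]
ft_force: [-0.4, 0.0, 0.2]
finger_gap: 59.4
grip_force: 0.0
```

```bash
cat >> h.py <<'E'
from scipy.spatial.transform import Rotation as R
def wshot(name):
    s=r.sense();p,d=r.snapshot("wrist");cv2.imwrite(f"pics/{name}.png",p);np.save(f"pics/{name}.npy",d)
    T=np.eye(4);T[:3,:3]=R.from_euler("xyz",s["tcp_rot"],degrees=True).as_matrix();T[:3,3]=s["tool_pos"]
    np.save(f"pics/{name}_T.npy",T@r.camera_params("wrist")["tool_from_camera"]);print(s["time"],s["tool_pos"].round(1),s["tcp_rot"].round(2),s["joint_pos"])
def wpt(name,u,v,z):
    c=r.camera_params("wrist");P=np.load(f"pics/{name}_T.npy");w=P[:3,:3]@[(u-c["cx"])/c["fx"],(v-c["cy"])/c["fy"],1.]
    return P[:3,3]+w*(z-P[2,3])/w[2]
E
python3 -c "
from h import *
wshot('w1')
print('jar',pt('scene',130/5+234.6,25/5+204.6,85))"
```

```text
2.4 [499.8   7.8 246.2] [ 1.7999e+02 -2.0000e-02 -1.7068e+02] [-4.98474076e+00 -8.53826643e+00  9.96279905e+01  1.48446302e-03
  8.89278823e+01 -1.04302341e+02]
jar [ 532.90612807 -194.62599844   85.        ]
```

View pics/w1.png

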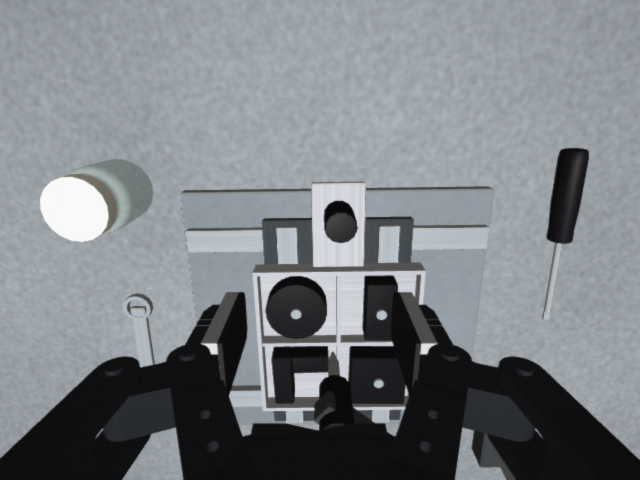

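The wrist view shows the knob top at about (342,227), the round stud at (296,314), the square stud at (378,384) and the pin tip at about (333,353). I'll refine these with one zoom.

```bash
python3 -c "
import cv2
a=cv2.imread('pics/w1.png')[190:430,240:440]
a=cv2.convertScaleAbs(a,alpha=1.6,beta=20)
cv2.imwrite('pics/w1c.png',cv2.resize(a[:,20:],None,fx=2.5*1,fy=2.5,interpolation=cv2.INTER_CUBIC))"
```

```text
(no output)
```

View pics/w1c.png

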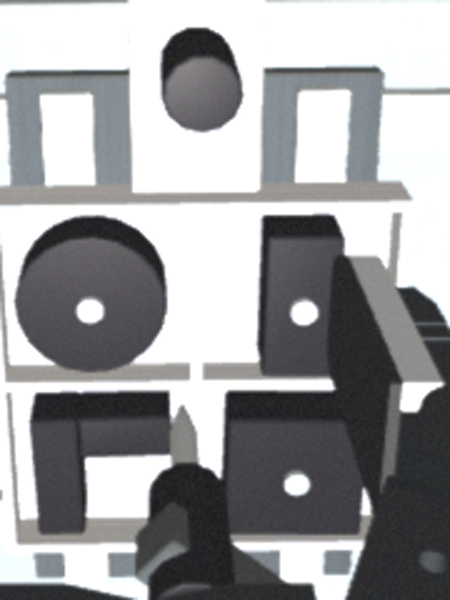

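```bash
python3 - <<'E'
from h import *
g=cv2.cvtColor(cv2.imread("pics/w1.png"),cv2.COLOR_BGR2GRAY)
def blob(u,v,w=7):
    p=g[v-w:v+w+1,u-w:u+w+1]; m=(p>100).astype(float);y,x=np.nonzero(m);return u-w+x.mean(),v-w+y.mean(),m.sum()
for n,u,v in(("round",296,314),("square",378,384),("obl",381,315)):
    b=blob(u,v);print(n,b,wpt("w1",b[0],b[1],70).round(1))
print("knob",wpt("w1",342,228,91).round(1))
for v in(351,353,355):print("tip",v,wpt("w1",333,v,90).round(1))
c=[wpt("w1",u,v,61)for u,v in((255,269),(424,267),(429,408),(263,412))]
print(np.round(c,1),np.degrees(np.arctan2(*(c[1]-c[0])[:2])))
print(g[345:372:2,322:346].tolist())
E
```

```text
round (np.float64(295.55696202531647), np.float64(314.0379746835443), np.float64(79.0)) [611.1   2.   70. ]
square (np.float64(378.36764705882354), np.float64(383.5147058823529), np.float64(68.0)) [677.5  97.5  70. ]
obl (np.float64(381.1511627906977), np.float64(314.7325581395349), np.float64(86.0)) [598.5  83.2  70. ]
knob [512.1  27.8  91. ]
tip 351 [632.2  41.5  90. ]
tip 353 [634.3  41.9  90. ]
tip 355 [636.5  42.2  90. ]
[[574.8 -42.5  61. ]
 [546.8 114.7  61. ]
 [707.3 161.2  61. ]
 [741.9 -15.3  61. ]] -10.078239122232153
[[192, 193, 192, 193, 195, 194, 203, 206, 206, 206, 207, 206, 207, 206, 202, 205, 206, 206, 207, 206, 206, 205, 207, 207], [21, 18, 19, 16, 17, 63, 189, 211, 212, 211, 211, 212, 211, 206, 170, 198, 205, 207, 208, 210, 210, 210, 210, 211], [10, 10, 9, 9, 9, 58, 184, 209, 211, 212, 211, 213, 211, 207, 171, 196, 206, 208, 209, 212, 211, 212, 212, 211], [11, 9, 9, 7, 12, 41, 145, 199, 208, 199, 176, 172, 202, 204, 169, 197, 206, 206, 208, 209, 210, 209, 209, 210], [9, 10, 9, 10, 9, 42, 146, 196, 179, 108, 69, 74, 136, 191, 168, 196, 206, 207, 207, 208, 208, 207,
[... 269 characters left out ...]
70, 70, 72, 69, 69, 77, 136, 193, 205, 205, 206, 205, 205, 206, 206], [31, 32, 33, 34, 33, 32, 49, 65, 70, 69, 70, 73, 70, 69, 67, 75, 138, 194, 207, 209, 208, 207, 208, 208], [35, 33, 31, 31, 31, 39, 60, 66, 69, 71, 71, 70, 72, 72, 69, 69, 89, 187, 206, 210, 208, 208, 209, 209], [31, 32, 31, 31, 33, 36, 62, 67, 68, 69, 70, 70, 71, 71, 70, 67, 89, 188, 206, 208, 207, 208, 207, 208], [31, 31, 31, 29, 31, 36, 61, 66, 68, 71, 70, 73, 71, 71, 70, 67, 83, 162, 199, 206, 206, 205, 207, 205], [28, 31, 28, 31, 28, 32, 60, 68, 70, 70, 71, 72, 71, 70, 72, 69, 77, 135, 195, 207, 209, 207, 208, 208], [53, 52, 50, 51, 54, 62, 67, 70, 69, 70, 71, 71, 72, 71, 70, 68, 78, 133, 194, 207, 208, 208, 208, 208]]
```

{"method": "jog_arm", "body": {
  "rows": [
    [[-15, 18, 40], [0, 0, -0.014]],
    [[-15, 18, 80], [0, 0, -0.014]],
    [[-15, 18, 110], [0, 0, -0.014]],
    [[-15, 18, 140], [0, 0, -0.014]],
    [[-15, 18, 160], [0, 0, -0.014]],
    [[-15, 18, 175], [0, 0, -0.014]],
    [[-15, 18, 186], [0, 0, -0.014]],
    [[-15, 18, 186], [0, 0, -0.014]],
    [[-15, 18, 186], [0, 0, -0.014]]
  ]
}}

```text
time: 3.35
tool_pos: [512.3, 28.0, 61.1]
tcp_rot: [-180.0, 0.1, -169.7]
ft_force: [0.3, 0.1, 0.5]
finger_gap: 59.6
grip_force: 0.0
```

{"method": "jog_arm", "body": {
  "rows": [
    [[0, 0, 0], [0, 0, 0]],
    [[0, 0, 0], [0, 0, 0]],
    [[0, 0, 0], [0, 0, 0]],
    [[0, 0, 0], [0, 0, 0]],
    [[0, 0, 0], [0, 0, 0]],
    [[0, 0, 0], [0, 0, 0]],
    [[0, 0, 0], [0, 0, 0]],
    [[0, 0, 0], [0, 0, 0]]
  ],
  "grip": 20,
  "force": 30
}}

```text
time: 4.15
tool_pos: [512.6, 28.0, 61.6]
tcp_rot: [-180.0, 0.1, -169.7]
ft_force: [-1.8, 0.5, 6.3]
finger_gap: 27.1
grip_force: 29.2
```

{"method": "jog_arm", "body": {
  "rows": [
    [[-1, 1.5, 0], [0, 0, 0]],
    [[-3, 4, 0], [0, 0, 0]],
    [[-7, 8.5, 0], [0, 0, 0]],
    [[-11, 14, 0], [0, 0, 0]],
    [[-16, 20, 0], [0, 0, 0]],
    [[-20.5, 25.5, 0], [0, 0, 0]],
    [[-24, 30, 0], [0, 0, 0]],
    [[-26.5, 33, 0], [0, 0, 0]],
    [[-28, 35, 0], [0, 0, 0]],
    [[-28, 35, 0], [0, 0, 0]]
  ]
}}

```text
time: 5.15
tool_pos: [534.1, 67.7, 61.6]
tcp_rot: [-180.0, 0.1, -169.7]
ft_force: [-0.6, -0.3, 5.5]
finger_gap: 26.8
grip_force: 29.3
```

```bash
python3 - <<'E'
from h import *
s=r.sense();print(s["time"],s["tool_pos"].round(1),s["ft_force"].round(1))
a=r.snapshot("scene")[0];b=r.snapshot("side")[0]
cv2.imwrite("pics/s2.png",a);cv2.imwrite("pics/d2.png",b)
f=lambda i:cv2.resize(cv2.convertScaleAbs(i,alpha=1.4,beta=10),None,fx=5,fy=5,interpolation=cv2.INTER_CUBIC)
cv2.imwrite("pics/c2.png",np.hstack([f(a[205:315,255:335]),f(b[195:305,260:340])]))
E
```

```text
5.15 [534.1  67.7  61.6] [-0.6 -0.3  5.5]
```

View pics/c2.png

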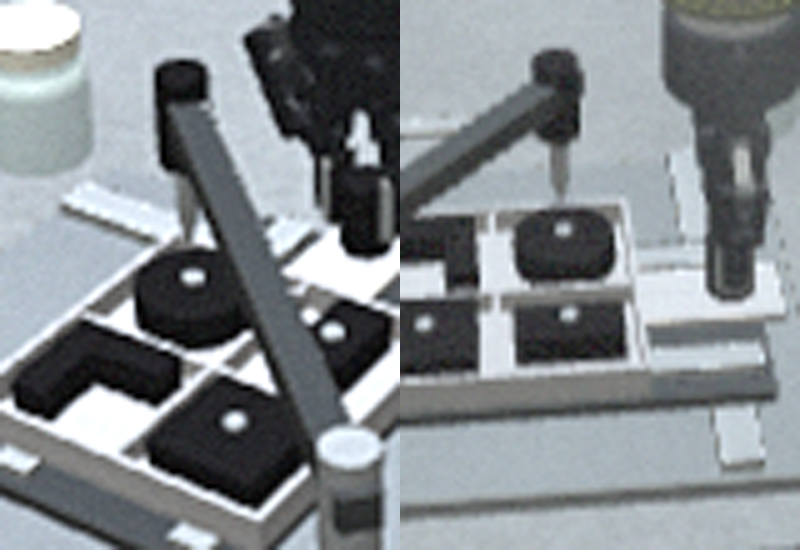

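The left half shows the tip at (188,242), the round stud at (195,276) and the square stud at (235,420). In the right half the tip is at (161,199) and the round stud at (164,228). I'll compute the residual offset.

```bash
python3 - <<'E'
from h import *
S=lambda x,y,z:pt("scene",x/5+254.6,y/5+204.6,z).round(1)
D=lambda x,y,z:pt("side",x/5+259.6,y/5+194.6,z).round(1)
print("tip",S(188,242,90),D(161,199,90));print("round",S(195,276,70),D(164,228,70));print("sq",S(235,420,70),D(24,323,70))
E
```

```text
tip [633.2  40.6  90. ] [633.3  42.7  90. ]
round [631.4  42.4  70. ] [632.2  43.3  70. ]
sq [698.1 136.8  70. ] [698.6 139.4  70. ]
```

{"method": "jog_arm", "body": {
  "rows": [
    [[0, 0, 0], [0, 0, 0]],
    [[0, 0, 0], [0, 0, 0]],
    [[0, 0, 0], [0, 0, 0]],
    [[0, 0, 0], [0, 0, 0]],
    [[0, 0, 0], [0, 0, 0]],
    [[0, 0, 0], [0, 0, 0]],
    [[0, 0, 0], [0, 0, 0]],
    [[0, 0, 0], [0, 0, 0]],
    [[0, 0, 0], [0, 0, 0]],
    [[0, 0, 0], [0, 0, 0]]
  ]
}}

```text
time: 6.25
tool_pos: [534.1, 67.6, 61.6]
tcp_rot: [-180.0, 0.1, -169.7]
ft_force: [-0.1, 0.6, 5.1]
finger_gap: 27.0
grip_force: 29.3
```

{"method": "jog_arm", "body": {
  "rows": [
    [[0, 0, 0], [0, 0, 0]],
    [[0, 0, 0], [0, 0, 0]],
    [[0, 0, 0], [0, 0, 0]],
    [[0, 0, 0], [0, 0, 0]],
    [[1, -1, 0], [0, 0, 0]],
    [[3.5, -3.5, 0], [0, 0, 0]],
    [[8, -8, 0], [0, 0, 0]],
    [[14, -14, 0], [0, 0, 0]],
    [[20, -20, 0], [0, 0, 0]],
    [[26, -26, 0], [0, 0, 0]]
  ]
}}

```text
time: 7.25
tool_pos: [513.1, 37.2, 61.6]
tcp_rot: [180.0, 0.2, -169.7]
ft_force: [2.1, 2.8, 6.7]
finger_gap: 27.1
grip_force: 29.6
```

{"method": "jog_arm", "body": {
  "rows": [
    [[6, -6, 0], [0, 0, 0]],
    [[12, -12, 0], [0, 0, 0]],
    [[18, -18, 0], [0, 0, 0]],
    [[24, -24, 0], [0, 0, 0]],
    [[30, -30, 0], [0, 0, 0]],
    [[36, -36, 0], [0, 0, 0]],
    [[41, -42, 0], [0, 0, 0]],
    [[46, -47, 0], [0, 0, 0]],
    [[50, -51, 0], [0, 0, 0]],
    [[53, -54, 0], [0, 0, 0]]
  ]
}}

```text
time: 8.25
tool_pos: [470.6, -25.7, 61.5]
tcp_rot: [-180.0, 0.2, -169.7]
ft_force: [2.2, 2.4, 7.6]
finger_gap: 27.3
grip_force: 29.7
```

{"method": "jog_arm", "body": {
  "rows": [
    [[1.5, -1.5, 0], [0, 0, 0]],
    [[2.5, -2.7, 0], [0, 0, 0]],
    [[2.5, -2.7, 0], [0, 0, 0]],
    [[2.5, -2.7, 0], [0, 0, 0]]
  ]
}}

```text
time: 8.65
tool_pos: [468.6, -28.8, 61.5]
tcp_rot: [-180.0, 0.1, -169.7]
ft_force: [0.2, 0.7, 7.9]
finger_gap: 27.3
grip_force: 29.7
```

```bash
python3 - <<'E'
from h import *
s=r.sense();print(s["time"],s["tool_pos"].round(1),s["ft_force"].round(1))
a=r.snapshot("scene")[0];b=r.snapshot("side")[0]
f=lambda i:cv2.resize(cv2.convertScaleAbs(i,alpha=1.4,beta=10),None,fx=5,fy=5,interpolation=cv2.INTER_CUBIC)
cv2.imwrite("pics/c3.png",np.hstack([f(a[205:315,255:335]),f(b[195:305,260:340])]))
E
```

```text
8.65 [468.6 -28.8  61.5] [0.2 0.7 7.9]
```

View pics/c3.png

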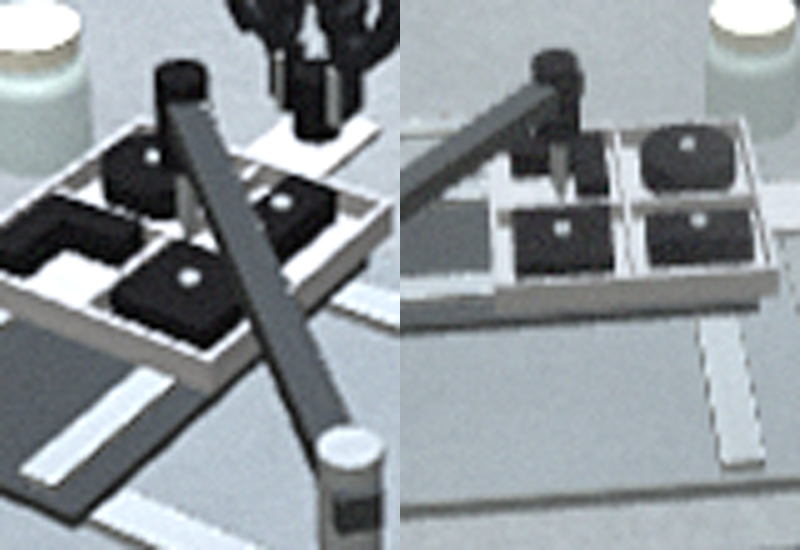

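The left half shows the square stud at (189,277) and the right half at (162,228). That is within about 2 mm of under the tip at (188,242) / (161,199), so I'll release and retreat straight up.

{"method": "jog_arm", "body": {
  "rows": [
    [[0, 0, 0], [0, 0, 0]],
    [[0, 0, 0], [0, 0, 0]],
    [[0, 0, 0], [0, 0, 0]],
    [[0, 0, 0], [0, 0, 0]],
    [[0, 0, 0], [0, 0, 0]],
    [[0, 0, 0], [0, 0, 0]]
  ],
  "grip": 60
}}

```text
time: 9.35
tool_pos: [467.5, -28.5, 60.2]
tcp_rot: [180.0, -0.0, -169.7]
ft_force: [0.5, -0.4, 0.6]
finger_gap: 59.9
grip_force: 0.0
```

{"method": "jog_arm", "body": {
  "rows": [
    [[0, 0, -5], [0, 0, 0]],
    [[0, 0, -20], [0, 0, 0]],
    [[0, 0, -45], [0, 0, 0]],
    [[0, 0, -75], [0, 0, 0]],
    [[0, 0, -105], [0, 0, 0]],
    [[0, 0, -130], [0, 0, 0]],
    [[0, 0, -140], [0, 0, 0]],
    [[0, 0, -140], [0, 0, 0]],
    [[0, 0, -140], [0, 0, 0]]
  ]
}}

```text
time: 10.25
tool_pos: [467.1, -28.4, 199.2]
tcp_rot: [180.0, -0.1, -169.7]
ft_force: [0.3, -0.1, -0.6]
finger_gap: 59.7
grip_force: 0.0
```

```bash
python3 - <<'E'
from h import *
a=r.snapshot("scene")[0];b=r.snapshot("side")[0]
f=lambda i:cv2.resize(cv2.convertScaleAbs(i,alpha=1.4,beta=10),None,fx=5,fy=5,interpolation=cv2.INTER_CUBIC)
cv2.imwrite("pics/c4.png",np.hstack([f(a[205:315,255:335]),f(b[195:305,260:340])]))
S=lambda x,y,z:pt("scene",x/5+254.6,y/5+204.6,z).round(1)
D=lambda x,y,z:pt("side",x/5+259.6,y/5+194.6,z).round(1)
print("tip",S(188,242,90),D(161,199,90));print("sq",S(189,277,70),D(162,228,70))
A=cv2.imread("pics/c3.png",0);B=cv2.imread("pics/c4.png",0)
for x,y in((189,277),(562,228)):
    for I in(A,B):
        yy,xx=np.nonzero(I[y-18:y+19,x-18:x+19]>150);print(x-18+xx.mean(),y-18+yy.mean())
E
```

```text
tip [633.2  40.6  90. ] [633.3  42.7  90. ]
sq [634.   40.9  70. ] [633.3  43.4  70. ]
189.30731707317074 276.64878048780486
189.30456852791878 276.46700507614213
561.7615384615384 227.52307692307693
561.7734375 227.3828125
```

View pics/c4.png

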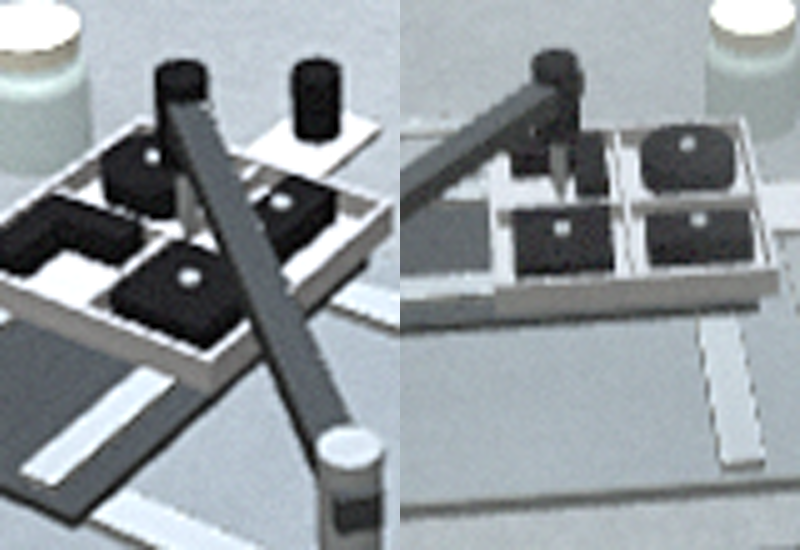

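The knob is free, and the square stud has not moved: it is still at (189,277) left and (562,228) right, about 1 mm from under the tip.

```bash
python3 -c "
from bench import r
print(r.hand_in())"
```

```text
the job is handed in; nothing more can be done
None
```

The job is handed in, with no verdict returned: the round module stood within about 2 mm of the pointer for over a second, and the square module now stands within about 1 mm of it, with the knob released.

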